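Snap a punch mark through the template

ROBOT

A 6-joint arm with a two-finger parallel gripper is mounted at the origin on the work surface. World frame = base frame: x ahead of the robot, y to its left, z up, the work surface at z = 0. Lengths are in m, angles in degrees, forces in N, time in s.
With the tool pointing down it reaches from about 0.35 to 0.725 m from the base axis. Payload 4.3 kg.
Tool frame: the origin (TCP) lies on the centre line of the jaws, within the pads' length; the fingertips stand 19 mm ahead of it and the grasp point (between the pads) is the TCP; z points along the fingers, y is the line along which they close (so a half turn about z gives the same grasp; the last joint's range is limited). The gripper opens to 85 mm and grips with 20 to 120 N. Pads are 22 mm wide; open, the fingers measure 114 mm over their backs; the gripper's body (76 mm by 85 mm) begins 54 mm behind the grasp point. The pads swing forward as they close: fully open they stand 13 mm farther back than shut.
Start: joints at [57.049, 21.618, 4.641, 73.018, 0, 83.68], TCP at [0.258, 0.514, 0.25] pointing down, gripper open.
Joint ranges: [-156.06, 156.06], [-48.1, 94.91], [-58.44, 69.94], [-101.28, 121.22], [-78.64, 73.56], [-180, 180]. Speed limits (degrees/s): [147.25, 147.25, 180, 180, 180, 180].

INTERFACE

Orientations are given as [roll, pitch, yaw] about the fixed x, y, z axes, in that order (R = Rz(yaw) Ry(pitch) Rx(roll)).
In Python, from bench import arm gives the robot as it stands.
- The arm moves only by the tool send_rows, never from a script. Its argument "steps" is a list of rows, each a list of 3 entries, a list of its own where there are three numbers: the shift along the world's x, y, z in units of 100 cm (1.0 is 100 cm), then the turn, a rotation vector about the world's x, y, z in units of 0.1 rad (1.0 is 0.1 rad), then the opening, from 0 (shut) to 1 (fully open). A call has 1 to 5 rows; each row shifts and turns the commanded pose from where the row before left it; what a row does not reach is not made up. A row lasts 1/12 s, in which the tool goes at most 41.7 mm and 7.16 degrees, less where a joint would pass 70% of its speed; a pose out of reach is approached as far as the arm can. A call with a number of a shift or a turn outside -1 to 1 is refused whole. A call with a gripper value outside its range is refused whole. The fingers move at their own pace and stop on an object; "force" is the grip in N (left out, the last holds). Time passes only in rows, so rows that do not move let the fingers close. It gives the time, the measured TCP pose, the force, the opening and the grip force at its end, in the units of the state.
- arm.sense(): the state, without advancing time (a new reading comes with each control period).
- arm.capture(name): name is "scene" or "top" or "wrist"; returns a dict with "frame" (384x512x3 uint8, blue, green, red), "K" (3x3 intrinsics, pixels), "rvec" (rotation vector, rad) and "tvec" (3), from world to camera coordinates, as OpenCV has them; the wrist camera has in their place "T_tool_cam" (4x4, takes a point from camera to tool coordinates, whose origin is the TCP and whose axes are the flange's). Camera axes: x right, y down, z forward; pixel columns grow to the right and rows downward; lengths in m; the calibration is good to about 2 mm. A picture is of the moment at which its call begins: read the wrist's pose just before it. There is no depth.
- arm.sign_off(): hands the job in; it is judged then, once.
The state is a dict: "t": time; "joint_pos": joint angles; "joint_velocities": joint speeds; "joint_torque": joint torques, N m; "eef_pos": TCP position; "orientation": TCP orientation; "force": force on the tool from outside, world axes, zero at the start; "torque": the same for the moment, N m; "gripper_width": opening from 0.0 (shut) to 1.0 (fully open); "gripper_force": force on a finger pad.
Only numpy, scipy, OpenCV 4.12 (cv2) and the standard library are available. Lean on these libraries where they do the work, as an engineer would, in place of code of your own. Each camera call takes 0.05 s, during which the arm holds its last target. There are 200 camera calls.

TASK

Take the spring-loaded automatic centre punch out of its wooden stand, set its point through the round hole of the metal template onto the brass blank, and press it straight down, upright, until its spring trips with a snap. Press gently: stop as soon as it has snapped, without ramming the punch against its end stop. Then put the punch back upright in the same large middle hole of the stand, fully home, and let go, leaving the other things on the bench where they are.

Things in the scene. Friction and masses are not known exactly. Their poses are not given: they have to be found in the camera images.
- grip (a point): Middle of the knurled upper barrel of the steel automatic punch, on its axis; grasp here from above. Upper barrel: 16-17 mm across, from 25 mm below this point to 32 mm above (top). Just below it a collar 28 mm across, 5 mm thick (fingers may rest on it), underside 30 mm below this point; then a lower barrel 14 mm across, 30 mm long. About 0.16 kg. z = punch axis, from point to cap.
- nose (a point): Lower end of the punch's lower barrel, on the axis, 60 mm below the grip point. A sprung collet (9 mm across, 13 mm long) and a cone-tipped hard point (5 mm across) stand out below it. The tip is 20 to 34 mm beyond this point: points are reground and clamped by hand, so this differs each time, is not measured and must be felt.
- plunger (a joint): How far the sprung collet and point are pressed in, m: 0 = out, 0.0105 = end stop. The spring pushes back with about 5 N at first, rising evenly to about 11.5 N a little past 0.007, where it trips: the force then drops within 2 to 3 mm to about 6 N. Beyond 0.0077 it has snapped. At the stop it is solid and the force shoots up. It springs out again when lifted.
- jig: Fixed jig, origin under its centre: steel block 110 x 80 x 22 mm (x, y, z), on it a brass blank 100 x 56 x 4, on that an aluminium template 86 x 40 x 4, top at 30 mm. The template has a round hole (9 mm, chamfered to 12) towards the jig's +x end and an oblong slot (24 x 10 mm) towards the other; leave the slot alone. More than 16 N on the jig is too much.
- mark (a point): The spot to punch: the brass surface (26 mm above the bench, 4 mm below the template's top) at the centre of the round hole, 22 mm along the jig's +x from its middle.
- bore (a point): Mouth of the large middle hole (19 mm across, chamfered to 24, 68 mm deep) in the top of the fixed wooden tool stand, a block 100 x 60 x 75 mm (x, y, z). z up. The punch hangs in it by its collar, which rests on the stand's top, with its grip point 30 mm above this point. The four small holes near the stand's ends stay empty.
- driver_grip (a point): Handle of a screwdriver with a light wooden handle, 150 mm long, lying on the bench between the jig and the stand; a bystander.
- jar: Lidded glass jar, 60 mm across and 65 mm tall, origin under its centre; a bystander.
- offcut_mid (a point): Centre of a loose flat brass offcut 110 x 34 x 6 mm lying on the bench; a bystander.
Things that resemble listed ones, but are neither listed nor needed, are in the scene too. Leave any purple or turquoise look-alike of the part that bears grip alone.

How it is judged:
By the outcome, as a careful person would: the job done as asked, in the order asked, and still so for the second after the job is handed in, with the robot touching nothing.
It also fails if it takes over 72 s, if anything falls off the work surface, if the arm or the gripper's body presses on something with over 40 N, if the wrist force passes 120 N, or if a joint passes its speed limit or range.

## Working session

There is one attempt and no reset: what is moved stays moved. The work goes in short steps, Python scripts to look and compute and a tool call to move; the robot and the scene stay as the last step left them, time stands still between calls to the robot, and variables do not carry over. Pictures are saved under pics/ and viewed, at most 10 in all, crops included, and the job is handed in when it is done.

Besides the shell and the picture viewer there is one more tool, called by a JSON object that holds its "method" and its "body". send_rows: Moves the arm, as the interface text tells. Shifts and turns lie within -1 to 1; 1 stands for 100 cm of shift or 0.1 rad of turn. Its arguments: {"type":"object","properties":{"steps":{"type":"array","items":{"type":"array"}},"force":{"type":"number"}},"required":["steps"]}

```bash
mkdir -p pics; ls
python3 - <<'E'
from bench import arm
import cv2,json,numpy as np
for n in("scene","top"):
    c=arm.capture(n); cv2.imwrite(f"pics/{n}0.png",c["frame"]); print(n,c["K"],c["rvec"],c["tvec"])
s=arm.sense(); print(s)
E
```

```text
pics
scene [[414.84724437   0.         258.40139299]
 [  0.         414.84724437 193.67889473]
 [  0.           0.           1.        ]] [ 0.79100085  2.57298491 -1.06555963] [ 0.49105623 -0.12293849  1.46814086]
top [[493.32451345   0.         253.41675761]
 [  0.         493.32451345 193.19403848]
 [  0.           0.           1.        ]] [ 2.11079008 -2.12695314  0.19184391] [-0.0305588   0.59223063  1.09869207]
{'t': 0.1, 'joint_pos': array([5.70516130e+01, 2.16595798e+01, 4.57123670e+00, 7.30172392e+01,
       7.52957645e-04, 8.36803192e+01]), 'joint_velocities': array([-0.00386416, -0.05181074,  0.16801764,  0.01530443,  0.07146198,
       -0.03397589]), 'joint_torque': array([ 2.23533047e-03, -4.64691818e+01,  2.70583749e+01,  1.20358044e-02,
       -1.81983819e-04, -5.93445762e-06]), 'eef_pos': array([0.25741445, 0.5135586 , 0.24944002]), 'orientation': array([-1.79895142e+02, -1.23704289e-02,  1.53371282e+02]), 'force': array([0.35921859, 0.65066069, 0.66673823]), 'torque': array([-0.03313993, -0.0173533 ,  0.03269103]), 'gripper_force': 0.0, 'gripper_width': 1.0009770662805355}
```

View pics/scene0.png

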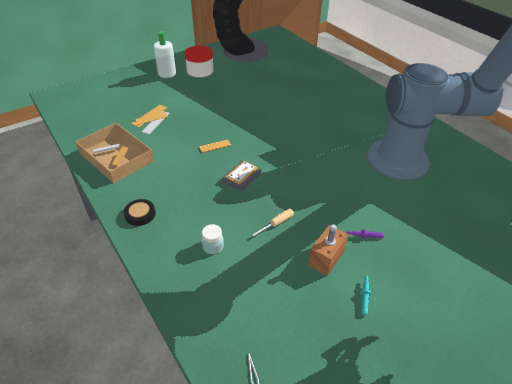

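View pics/top0.png

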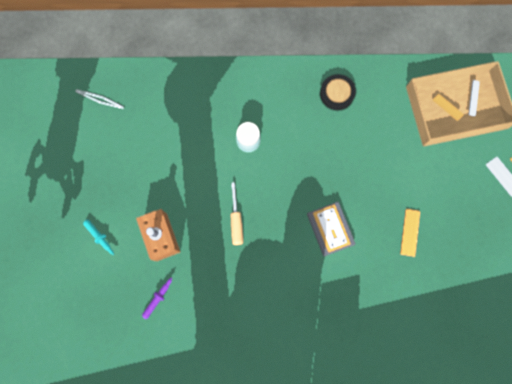

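The top view shows the stand with the steel punch at about (154,233) and the jig at about (332,229). There are two look-alikes: turquoise at (98,237) and purple at (158,298). Only the steel one standing in the stand's middle hole fits the description. Next I'll enlarge the stand and jig to confirm.

Run:
```python
import cv2,numpy as np
t=cv2.imread("pics/top0.png")
f=lambda x,y:cv2.resize(t[y:y+66,x:x+66],None,fx=6,fy=6,interpolation=cv2.INTER_CUBIC)
cv2.imwrite("pics/crop1.png",np.hstack([f(125,200),f(300,196)]))
```

```text
(no output)
```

View pics/crop1.png

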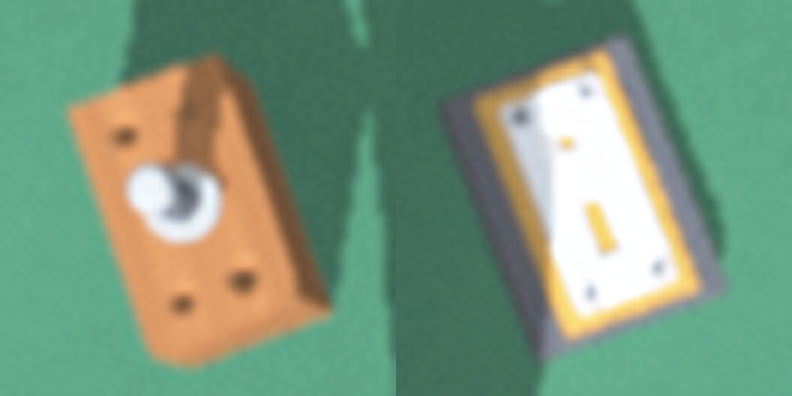

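The crop confirms it: the steel punch stands in the middle hole, with its cap at about (150,231.3) and its collar at about (154.8,233.7). The template's round hole is at about (328.4,219.7), and the slot is at about (334,234).

```bash
cat > h.py <<'E'
import cv2,numpy as np
from bench import arm
def ray(K,R,C,uv,z):
    d=R.T@np.linalg.inv(K)@np.array([uv[0],uv[1],1.]); return C+d*(z-C[2])/d[2]
def fixed(c,uv,z):
    R=cv2.Rodrigues(np.array(c["rvec"],float))[0]; return ray(c["K"],R,-R.T@np.ravel(c["tvec"]),uv,z)
def pose():
    s=arm.sense(); r=np.radians(s["orientation"])
    Rx,Ry,Rz=[cv2.Rodrigues(np.eye(3)[i]*r[i])[0] for i in range(3)]
    return s,Rz@Ry@Rx,np.array(s["eef_pos"])
def wrist(name,scale=1):
    s,R,p=pose(); c=arm.capture("wrist"); T=np.array(c["T_tool_cam"])
    cv2.imwrite(f"pics/{name}.png",c["frame"])
    np.savez(f"pics/{name}.npz",K=c["K"],R=(R@T[:3,:3]).T,C=R@T[:3,3]+p); return s
def wpt(name,uv,z):
    d=np.load(f"pics/{name}.npz"); return ray(d["K"],d["R"],d["C"],uv,z)
def wproj(name,X):
    d=np.load(f"pics/{name}.npz"); v=d["K"]@d["R"]@(np.array(X)-d["C"]); return v[:2]/v[2]
E
python3 - <<'E'
from h import *
c=arm.capture("top"); T=lambda x,y,X,Y:(X+x/6-.4,Y+y/6-.4)
np.set_printoptions(precision=4,suppress=True)
for n,uv,z in[("cap",T(150,188,125,200),.137),("collar",T(180,203,125,200),.08),
 ("st1",T(68,108,125,200),.075),("st2",T(215,55,125,200),.075),("st3",T(330,315,125,200),.075),("st4",T(165,362,125,200),.075),
 ("hole",T(171,143,300,196),.028),("slot",T(204,228,300,196),.028),
 ("driver",(237,228),.012),("driver_end",(237,244),.012),("jar",(248,130),.065),("turq",(98,237),.01),("purple",(158,298),.01),("purpend",(171,280),.01)]:
    print(n,fixed(c,uv,z))
E
```

```text
cap [0.4959 0.1876 0.137 ]
collar [0.4967 0.1886 0.08  ]
st1 [0.5338 0.2335 0.075 ]
st2 [0.5538 0.178  0.075 ]
st3 [0.4547 0.132  0.075 ]
st4 [0.4376 0.1935 0.075 ]
hole [ 0.5325 -0.2115  0.028 ]
slot [ 0.4987 -0.2233  0.028 ]
driver [0.5157 0.0052 0.012 ]
driver_end [0.4773 0.0052 0.012 ]
jar [ 0.7434 -0.0233  0.065 ]
turq [0.4968 0.3391 0.01  ]
purple [0.3525 0.1906 0.01  ]
purpend [0.3939 0.1611 0.01  ]
```

{"method": "send_rows", "body": {"steps": [[[0.02,-0.027,0],[0,0,0],1],[[0.02,-0.027,0],[0,0,0],1],[[0.02,-0.027,0],[0,0,0],1],[[0.02,-0.027,0],[0,0,0],1],[[0.02,-0.027,0],[0,0,0],1]]}}

```text
t: 0.57
eef_pos: [0.3582, 0.3776, 0.25]
orientation: [-180.0, -0.0, 153.4]
force: [-0.2, -0.1, 0.1]
gripper_width: 0.996
gripper_force: 0.0
```

{"method": "send_rows", "body": {"steps": [[[0.02,-0.027,0],[0,0,0],1],[[0.02,-0.027,0],[0,0,0],1],[[0.02,-0.027,0],[0,0,0],1],[[0.02,-0.027,0],[0,0,0],1],[[0.02,-0.027,0],[0,0,0],1]]}}

```text
t: 0.98
eef_pos: [0.4583, 0.2425, 0.2501]
orientation: [-180.0, -0.0, 153.4]
force: [-1.5, 0.4, -1.5]
gripper_width: 0.998
gripper_force: 0.0
```

{"method": "send_rows", "body": {"steps": [[[0.02,-0.027,0],[0,0,0],1],[[0.02,-0.027,0],[0,0,0],1],[[0,0,0],[0,0,0],1],[[0,0,0],[0,0,0],1]]}}

```text
t: 1.32
eef_pos: [0.4984, 0.1886, 0.2499]
orientation: [-180.0, -0.0, 153.2]
force: [-0.1, -0.0, -0.4]
gripper_width: 1.0
gripper_force: 0.0
```

Run:
```python
from h import *
np.set_printoptions(precision=4,suppress=True)
s=wrist("w1"); print(s["t"],s["eef_pos"],s["orientation"],s["joint_pos"],s["force"])
print(arm.capture("wrist")["T_tool_cam"])
for X in[(.496,.188,.137),(.496,.188,.08)]: print(wproj("w1",X))
```

```text
1.3167 [0.4984 0.1886 0.2499] [-179.9858   -0.041   153.1726] [13.8977 16.7138 -2.4002 70.9265  0.016  40.7251] [-0.0858 -0.0498 -0.3834]
[[ 0.001  -0.9488 -0.316   0.0797]
 [ 1.      0.0011  0.      0.0003]
 [ 0.0003 -0.316   0.9488 -0.1233]
 [ 0.      0.      0.      1.    ]]
[250.792  189.4305]
[251.2686 170.6708]
```

View pics/w1.png

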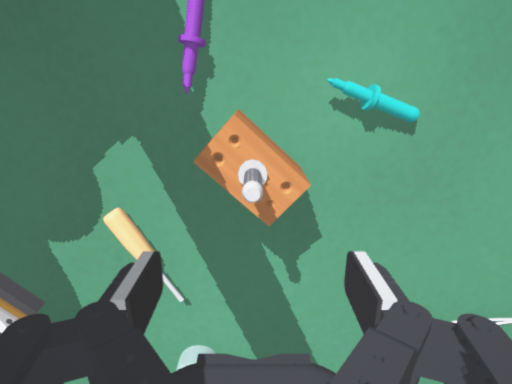

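The wrist view shows the steel punch in the stand, with its cap at about (252,190) and collar at about (253,173). The purple and turquoise look-alikes lie clear of it. The driver is at the left, and the open fingers have free space on both sides.

Run:
```python
from h import *
np.set_printoptions(precision=4,suppress=True)
print(wpt("w1",(252.5,190.5),.137),wpt("w1",(253.2,173.5),.08))
im=cv2.imread("pics/w1.png"); cv2.imwrite("pics/crop2.png",cv2.resize(im[140:220,200:310],None,fx=7,fy=7,interpolation=cv2.INTER_CUBIC))
```

```text
[0.4974 0.1888 0.137 ] [0.4993 0.1884 0.08  ]
```

View pics/crop2.png

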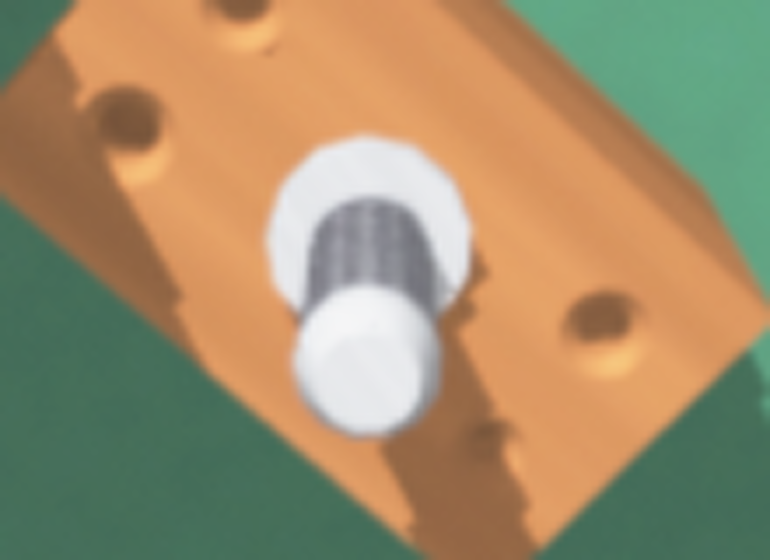

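Run:
```python
from h import *
np.set_printoptions(precision=4,suppress=True)
print(wpt("w1",(251.4,191.7),.137),wpt("w1",(252.4,173.5),.08)); s,R,p=pose(); print(R,p)
```

```text
[0.4979 0.1876 0.137 ] [0.499  0.1877 0.08  ]
[[-0.8939  0.4482 -0.0011]
 [ 0.4482  0.8939  0.0002]
 [ 0.0011 -0.0003 -1.    ]] [0.4972 0.1903 0.25  ]
```

{"method": "send_rows", "body": {"steps": [[[-0.0005,-0.0015,-0.035],[0,0,0],1],[[0,0,-0.035],[0,0,0],1],[[0,0,-0.035],[0,0,0],1],[[0,0,-0.025],[0,0,0],1],[[0,0,-0.015],[0,0,0],1]], "force": 60}}

```text
t: 1.83
eef_pos: [0.4939, 0.1894, 0.102]
orientation: [-179.8, -0.2, 153.5]
force: [0.1, -0.2, -0.5]
gripper_width: 1.002
gripper_force: 0.0
```

{"method": "send_rows", "body": {"steps": [[[0,0,0],[0,0,0],1],[[0,0,0],[0,0,0],0.5],[[0,0,0],[0,0,0],0.3],[[0,0,0],[0,0,0],0.2],[[0,0,0],[0,0,0],0.15]]}}

```text
t: 2.25
eef_pos: [0.4985, 0.1891, 0.107]
orientation: [179.9, 0.1, 153.4]
force: [0.4, -0.0, 0.5]
gripper_width: 0.452
gripper_force: 0.0
```

{"method": "send_rows", "body": {"steps": [[[0,0,0],[0,0,0],0],[[0,0,0],[0,0,0],0],[[0,0,0],[0,0,0],0],[[0,0,0],[0,0,0],0],[[0,0,0],[0,0,0],0]]}}

```text
t: 2.67
eef_pos: [0.4979, 0.1886, 0.1063]
orientation: [179.9, 0.1, 153.4]
force: [-1.3, -0.2, 5.8]
gripper_width: 0.171
gripper_force: 58.3
```

{"method": "send_rows", "body": {"steps": [[[0,0,0.01],[0,0,0],0],[[0,0,0.02],[0,0,0],0],[[0,0,0.03],[0,0,0],0],[[0,0,0.03],[0,0,0],0],[[0,0,0.03],[0,0,0],0]]}}

```text
t: 3.08
eef_pos: [0.4964, 0.1883, 0.2265]
orientation: [-179.9, -0.1, 153.4]
force: [0.3, -0.7, -2.8]
gripper_width: 0.167
gripper_force: 58.5
```

{"method": "send_rows", "body": {"steps": [[[0.002,-0.025,0.005],[0,0,0],0],[[0.003,-0.037,0],[0,0,0],0],[[0.003,-0.037,0],[0,0,0],0],[[0.003,-0.037,0],[0,0,0],0],[[0.003,-0.037,0],[0,0,0],0]]}}

```text
t: 3.5
eef_pos: [0.5108, 0.0141, 0.2307]
orientation: [180.0, -0.0, 153.4]
force: [0.8, 0.4, -1.1]
gripper_width: 0.168
gripper_force: 58.8
```

{"method": "send_rows", "body": {"steps": [[[0.003,-0.037,0],[0,0,0],0],[[0.003,-0.037,0],[0,0,0],0],[[0.003,-0.037,0],[0,0,0],0],[[0.003,-0.037,0],[0,0,0],0],[[0.003,-0.037,0],[0,0,0],0]]}}

```text
t: 3.92
eef_pos: [0.5256, -0.1712, 0.2305]
orientation: [180.0, -0.0, 153.4]
force: [1.0, 0.2, -1.9]
gripper_width: 0.173
gripper_force: 58.8
```

{"method": "send_rows", "body": {"steps": [[[0.004,-0.03,0],[0,0,0],0],[[0,-0.012,0],[0,0,0],0],[[0,0,0],[0,0,0],0],[[0,0,0],[0,0,0],0]]}}

```text
t: 4.25
eef_pos: [0.5298, -0.2114, 0.2301]
orientation: [179.9, -0.1, 153.3]
force: [-0.4, 0.9, -2.1]
gripper_width: 0.171
gripper_force: 58.7
```

Run:
```python
from h import *
np.set_printoptions(precision=4,suppress=True)
s=wrist("w2"); print(s["t"],s["eef_pos"],s["orientation"],s["force"],s["gripper_width"])
p=s["eef_pos"]
for X in[(.5325,-.2115,.03),p-[0,0,.06],p-[0,0,.094]]: print(wproj("w2",X))
cv2.imwrite("pics/w2b.png",cv2.resize(cv2.imread("pics/w2.png"),(800,600),interpolation=cv2.INTER_CUBIC))
```

```text
4.25 [ 0.5298 -0.2114  0.2301] [179.9481  -0.0761 153.3012] [-0.4279  0.8765 -2.1342] 0.1711419863244045
[253.9012 167.3453]
[252.6361 218.7892]
[252.697  200.0808]
```

View pics/w2b.png

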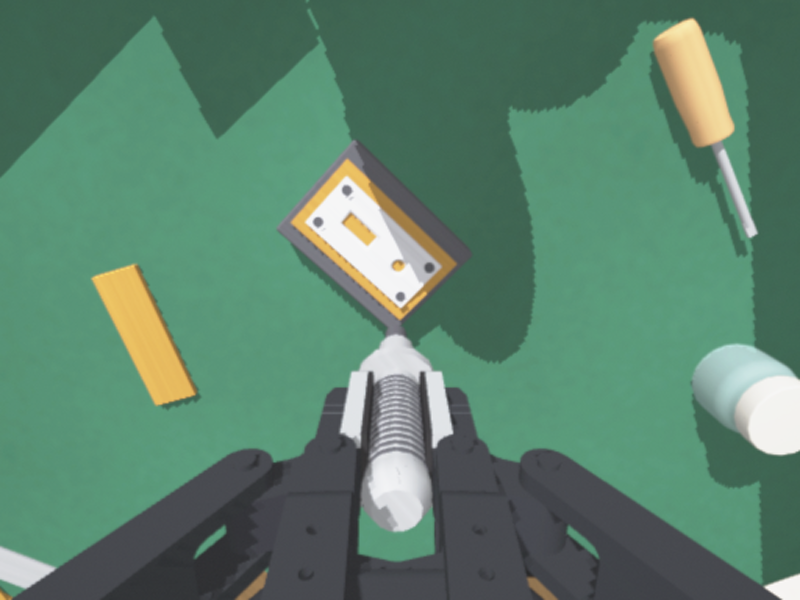

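The wrist view, in its 800x600 version, shows the punch held upright. Its point is at about (397,322), the round hole at about (398,265) and the slot at (359,229). I'll come down closer and measure again.

{"method": "send_rows", "body": {"steps": [[[0,0,-0.025],[0,0,0],0],[[0,0,-0.03],[0,0,0],0],[[0,0,-0.025],[0,0,0],0],[[0,0,-0.015],[0,0,0],0],[[0,0,0],[0,0,0],0]]}}

```text
t: 4.72
eef_pos: [0.5274, -0.208, 0.1316]
orientation: [180.0, -0.5, 153.5]
force: [-0.5, 0.4, -1.6]
gripper_width: 0.168
gripper_force: 58.7
```

Run:
```python
from h import *
np.set_printoptions(precision=4,suppress=True)
s=wrist("w3"); print(s["t"],s["eef_pos"],s["orientation"],s["force"],s["gripper_width"])
# noise check over captures (each 0.05 s)
P=[]
for i in range(12): arm.capture("wrist"); P.append(np.r_[arm.sense()["eef_pos"],arm.sense()["orientation"]%360,arm.sense()["force"]])
print(np.mean(P,0),np.std(P,0))
d=dict(np.load("pics/w3.npz")); m=np.mean(P,0)[:3]; d["C"]=d["C"]+m-s["eef_pos"]; np.savez("pics/w3.npz",**d)
for h in(.03,.06,.08,.084,.094): print(h,wproj("w3",m-[0,0,h]))
print(wproj("w3",(.5325,-.2115,.03)))
im=cv2.imread("pics/w3.png"); cv2.imwrite("pics/crop3.png",cv2.resize(im[140:240,195:315],None,fx=6,fy=6,interpolation=cv2.INTER_CUBIC))
```

```text
4.7167 [ 0.5274 -0.208   0.1316] [179.957   -0.4694 153.5105] [-0.4996  0.3915 -1.5703] 0.16797293401866975
[  0.5309  -0.2114   0.1364 179.992   30.0923 153.3997   0.3274   0.0551
  -1.367 ] [ 0.0005  0.0006  0.0006  0.0065 99.4431  0.039   0.689   0.3743  0.565 ]
0.03 [252.584  241.5051]
0.06 [252.6616 219.3869]
0.08 [252.7021 207.854 ]
0.084 [252.7093 205.7845]
0.094 [252.7265 200.9082]
[253.5566 197.2671]
```

View pics/crop3.png

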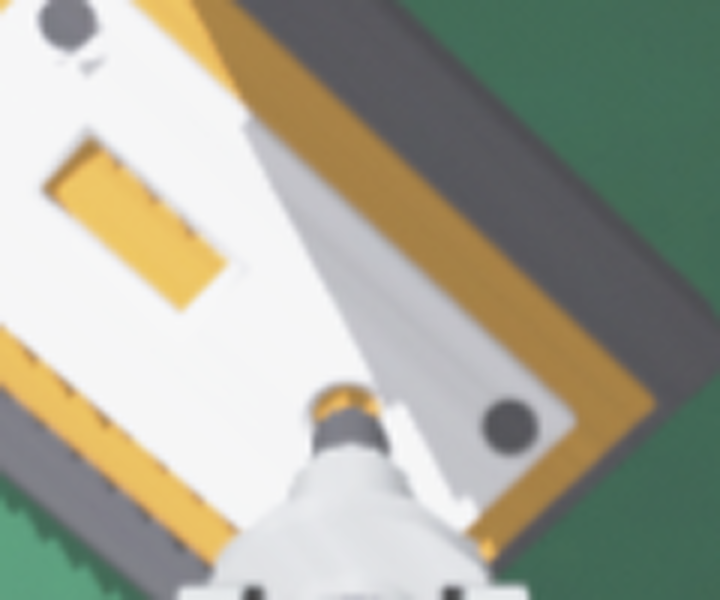

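The crop shows the point's tip just in front of the round hole, at full-image pixel of about (253,206), and well centred sideways. I took that frame while the arm was still settling, so I'll measure again now that it's still.

Run:
```python
from h import *
np.set_printoptions(precision=4,suppress=True)
wrist("w4"); P=[]
for i in range(6): arm.capture("wrist"); P.append(arm.sense()["eef_pos"])
m=np.mean(P,0); print(m)
f=lambda n,x,y,w,h,k:cv2.resize(cv2.imread(f"pics/{n}.png")[y:y+h,x:x+w],None,fx=k,fy=k,interpolation=cv2.INTER_CUBIC)
a=f("w2",235,150,40,64,9); b=f("w4",217,144,72,96,6)
cv2.imwrite("pics/crop4.png",np.hstack([a,b]))
for n,q in(("w2",np.array([.5309,-.2114,m[2]+.095])),("w4",m)):
    d=dict(np.load(f"pics/{n}.npz")); s_R=d["R"]
    T=np.array(arm.capture("wrist")["T_tool_cam"]); 
    y=np.radians(153.4); R=np.array([[np.cos(y),np.sin(y),0],[np.sin(y),-np.cos(y),0],[0,0,-1]])
    np.savez(f"pics/{n}.npz",K=d["K"],R=(R@T[:3,:3]).T,C=R@T[:3,3]+q)
    print(n,"hole cam-top",wproj(n,(.5325,-.2115,.03)))
    for h in(.03,.06,.073,.08,.084,.09): print(h,wproj(n,q-[0,0,h]))
```

```text
[ 0.5302 -0.2115  0.1353]
w2 hole cam-top [253.586  166.1619]
0.03 [252.6164 241.1058]
0.06 [252.7252 218.6725]
0.073 [252.7632 210.8268]
0.08 [252.7819 206.9698]
0.084 [252.7921 204.8694]
0.09 [252.8067 201.8501]
w4 hole cam-top [254.1877 197.3597]
0.03 [252.6165 241.1058]
0.06 [252.7252 218.6725]
0.073 [252.7632 210.8268]
0.08 [252.7819 206.9698]
0.084 [252.7921 204.8694]
0.09 [252.8068 201.8502]
```

View pics/crop4.png

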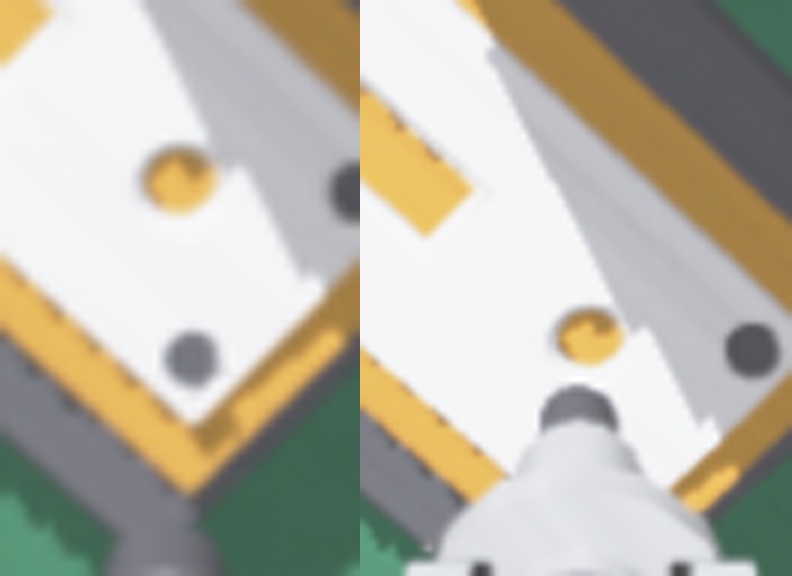

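Run:
```python
from h import *
np.set_printoptions(precision=1,suppress=True)
d=np.load("pics/w4.npz"); print(d["K"])
m=np.array([.5307,-.2115,.1353]); y=np.radians(153.4); tx=np.array([np.cos(y),np.sin(y),0]); ty=np.array([np.sin(y),-np.cos(y),0])
def ring(h,r): return [wproj("w4",m-[0,0,h]+r*(np.cos(a)*tx+np.sin(a)*ty)) for a in(0,np.pi/2,np.pi,-np.pi/2)]
for h,r in((.03,.014),(.032,.007),(.06,.007),(.06,.0045),(.073,.0045),(.073,.0025),(.080,.0025),(.080,0),(.085,0),(.094,0)):
    q=np.array(ring(h,r)); print(h*1e3,r*1e3,"toprow %.1f botrow %.1f cols %.1f..%.1f"%(q[0,1],q[2,1],q[:,0].min(),q[:,0].max()))
for X in[(.5325,-.2115,.03)]:
    print(wproj("w4",X))
np.set_printoptions(precision=4)
print(wpt("w4",(254.5,199.5),.027),wpt("w2",(254.3,169.6),.027),m)
im=cv2.imread("pics/w4.png"); g=cv2.cvtColor(im,cv2.COLOR_BGR2GRAY); print(g[200:236,240:268])
```

```text
[[318.7   0.  253.3]
 [  0.  318.7 190.3]
 [  0.    0.    1. ]]
30.0 14.0 toprow 217.8 botrow 264.7 cols 226.9..279.2
32.0 7.0 toprow 228.4 botrow 251.6 cols 240.1..266.0
60.0 7.0 toprow 208.9 botrow 229.5 cols 241.9..264.3
60.0 4.5 toprow 212.7 botrow 225.9 cols 245.9..260.3
73.0 4.5 toprow 205.1 botrow 217.7 cols 246.3..259.9
73.0 2.5 toprow 208.0 botrow 215.0 cols 249.3..256.9
80.0 2.5 toprow 204.2 botrow 211.0 cols 249.5..256.8
80.0 0.0 toprow 207.6 botrow 207.6 cols 253.1..253.1
85.0 0.0 toprow 205.0 botrow 205.0 cols 253.1..253.1
94.0 0.0 toprow 200.5 botrow 200.5 cols 253.1..253.1
[254.2 197.4]
[ 0.5351 -0.2125  0.027 ] [ 0.5369 -0.2128  0.027 ] [ 0.5307 -0.2115  0.1353]
[[245 245 245 ... 241 206 193]
 [245 245 245 ... 243 221 197]
 [245 245 245 ... 245 241 207]
 ...
 [226 226 227 ... 228 228 229]
 [226 226 227 ... 227 228 229]
 [226 226 226 ... 226 227 228]]
```

In the left half of crop4 (w2 frame), the hole is at about (254.3,169.6). In the right half (w4), the hole is at (254.5,199.5) and the collet's front edge at (252.8,207.7). The point barely shows past the collet, so it stands out a short way (tip about 20–22 mm). The wrist camera reads about 2.6 px low on the collet. With that corrected, the hole is about 2.7 mm further in +x.

{"method": "send_rows", "body": {"steps": [[[0.0027,0.0002,0],[0,0,0],0],[[0,0,-0.008],[0,0,0],0],[[0,0,-0.006],[0,0,0],0],[[0,0,-0.002],[0,0,0],0],[[0,0,0],[0,0,0],0]]}}

```text
t: 6.23
eef_pos: [0.532, -0.2108, 0.1179]
orientation: [180.0, -0.2, 153.4]
force: [0.8, -0.8, -1.8]
gripper_width: 0.171
gripper_force: 58.7
```

Run:
```python
from h import *
np.set_printoptions(precision=4,suppress=True)
P=[]
for i in range(10): arm.capture("top"); s=arm.sense(); P.append(np.r_[s["eef_pos"],s["force"]])
print(s["t"],np.mean(P,0)); wrist("w5"); wrist("w6")
f=lambda n,x,y,w,h,k:cv2.resize(cv2.imread(f"pics/{n}.png")[y:y+h,x:x+w],None,fx=k,fy=k,interpolation=cv2.INTER_CUBIC)
c=arm.capture("scene"); cv2.imwrite("pics/s6.png",c["frame"])
u=cv2.projectPoints(np.array([[.533,-.2115,.05]]),np.array(c["rvec"]),np.array(c["tvec"]),np.array(c["K"]),None)[0].ravel(); print(u)
x,y=int(u[0])-15,int(u[1])-36
cv2.imwrite("pics/crop5.png",np.hstack([f("w6",228,170,50,60,10),f("s6",x,y,30,60,10)]))
```

```text
6.7333 [ 0.533  -0.2113  0.1194 -0.0266  0.3207 -1.4766]
[237.6672 170.235 ]
```

View pics/crop5.png

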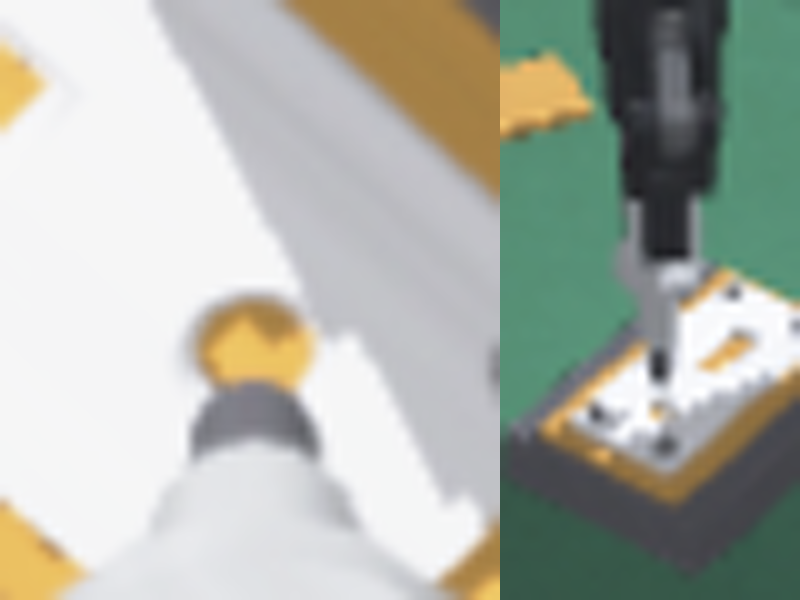

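The crop shows the collet and hole centred sideways on each other at column 253. The hole's centre is at row 204.5, about 0.8 mm further along -tool x than the punch. I'll make that small correction and then feel downward.

{"method": "send_rows", "body": {"steps": [[[0.0007,-0.0004,-0.003],[0,0,0],0],[[0,0,-0.002],[0,0,0],0],[[0,0,-0.001],[0,0,0],0],[[0,0,0],[0,0,0],0]]}}

```text
t: 7.22
eef_pos: [0.5333, -0.2115, 0.1128]
orientation: [180.0, -0.1, 153.4]
force: [1.1, -0.2, -2.1]
gripper_width: 0.17
gripper_force: 58.7
```

{"method": "send_rows", "body": {"steps": [[[0,0,-0.001],[0,0,0],0],[[0,0,0],[0,0,0],0],[[0,0,0],[0,0,0],0]]}}

```text
t: 7.47
eef_pos: [0.5336, -0.2117, 0.1123]
orientation: [180.0, -0.0, 153.4]
force: [0.2, -0.4, -2.0]
gripper_width: 0.172
gripper_force: 58.7
```

{"method": "send_rows", "body": {"steps": [[[0,0,-0.001],[0,0,0],0],[[0,0,0],[0,0,0],0],[[0,0,0],[0,0,0],0]]}}

```text
t: 7.72
eef_pos: [0.5336, -0.2117, 0.1113]
orientation: [180.0, -0.0, 153.4]
force: [-0.7, 0.3, -2.0]
gripper_width: 0.172
gripper_force: 58.7
```

{"method": "send_rows", "body": {"steps": [[[0,0,-0.001],[0,0,0],0],[[0,0,0],[0,0,0],0],[[0,0,0],[0,0,0],0]]}}

```text
t: 7.97
eef_pos: [0.5336, -0.2116, 0.1103]
orientation: [180.0, -0.0, 153.4]
force: [0.1, 0.2, -2.5]
gripper_width: 0.17
gripper_force: 58.7
```

{"method": "send_rows", "body": {"steps": [[[0,0,-0.001],[0,0,0],0],[[0,0,0],[0,0,0],0],[[0,0,0],[0,0,0],0]]}}

```text
t: 8.22
eef_pos: [0.5336, -0.2116, 0.1092]
orientation: [180.0, -0.0, 153.4]
force: [-0.0, 0.5, -1.7]
gripper_width: 0.169
gripper_force: 58.7
```

{"method": "send_rows", "body": {"steps": [[[0,0,-0.001],[0,0,0],0],[[0,0,0],[0,0,0],0],[[0,0,0],[0,0,0],0]]}}

```text
t: 8.47
eef_pos: [0.5337, -0.2117, 0.1083]
orientation: [180.0, 0.0, 153.4]
force: [0.8, 0.5, -1.1]
gripper_width: 0.173
gripper_force: 58.7
```

{"method": "send_rows", "body": {"steps": [[[0,0,-0.001],[0,0,0],0],[[0,0,0],[0,0,0],0],[[0,0,0],[0,0,0],0]]}}

```text
t: 8.72
eef_pos: [0.5338, -0.2118, 0.1076]
orientation: [180.0, 0.0, 153.4]
force: [0.2, 0.3, 0.9]
gripper_width: 0.17
gripper_force: 58.8
```

{"method": "send_rows", "body": {"steps": [[[0,0,-0.001],[0,0,0],0],[[0,0,0],[0,0,0],0],[[0,0,0],[0,0,0],0]]}}

```text
t: 8.97
eef_pos: [0.5339, -0.2118, 0.1068]
orientation: [180.0, 0.0, 153.4]
force: [-0.7, 0.3, 4.3]
gripper_width: 0.17
gripper_force: 58.9
```

{"method": "send_rows", "body": {"steps": [[[0,0,-0.001],[0,0,0],0],[[0,0,0],[0,0,0],0]]}}

```text
t: 9.13
eef_pos: [0.5339, -0.2118, 0.1056]
orientation: [180.0, 0.0, 153.4]
force: [0.5, 0.3, 4.9]
gripper_width: 0.167
gripper_force: 59.0
```

{"method": "send_rows", "body": {"steps": [[[0,0,-0.001],[0,0,0],0],[[0,0,0],[0,0,0],0]]}}

```text
t: 9.3
eef_pos: [0.5339, -0.2118, 0.1046]
orientation: [180.0, 0.0, 153.4]
force: [-0.9, 1.3, 4.3]
gripper_width: 0.167
gripper_force: 59.1
```

{"method": "send_rows", "body": {"steps": [[[0,0,-0.001],[0,0,0],0],[[0,0,0],[0,0,0],0],[[0,0,0],[0,0,0],0]]}}

```text
t: 9.55
eef_pos: [0.534, -0.2119, 0.1038]
orientation: [180.0, 0.1, 153.4]
force: [-1.0, 0.1, 6.2]
gripper_width: 0.171
gripper_force: 59.2
```

{"method": "send_rows", "body": {"steps": [[[0,0,-0.001],[0,0,0],0],[[0,0,0],[0,0,0],0]]}}

```text
t: 9.72
eef_pos: [0.534, -0.2119, 0.103]
orientation: [180.0, 0.1, 153.4]
force: [-0.8, 0.4, 7.9]
gripper_width: 0.169
gripper_force: 59.3
```

{"method": "send_rows", "body": {"steps": [[[0,0,-0.001],[0,0,0],0],[[0,0,0],[0,0,0],0]]}}

```text
t: 9.88
eef_pos: [0.5341, -0.2119, 0.1021]
orientation: [180.0, 0.1, 153.4]
force: [-2.4, -0.1, 8.1]
gripper_width: 0.17
gripper_force: 59.4
```

{"method": "send_rows", "body": {"steps": [[[0,0,-0.001],[0,0,0],0],[[0,0,0],[0,0,0],0],[[0,0,0],[0,0,0],0]]}}

```text
t: 10.13
eef_pos: [0.5341, -0.2119, 0.1013]
orientation: [180.0, 0.1, 153.4]
force: [-2.4, 1.7, 8.9]
gripper_width: 0.171
gripper_force: 59.5
```

{"method": "send_rows", "body": {"steps": [[[0,0,-0.0005],[0,0,0],0],[[0,0,0],[0,0,0],0],[[0,0,0],[0,0,0],0]]}}

```text
t: 10.38
eef_pos: [0.5342, -0.2119, 0.1009]
orientation: [180.0, 0.1, 153.4]
force: [-2.0, 0.8, 9.0]
gripper_width: 0.171
gripper_force: 59.5
```

{"method": "send_rows", "body": {"steps": [[[0,0,-0.0005],[0,0,0],0],[[0,0,0],[0,0,0],0],[[0,0,0],[0,0,0],0]]}}

```text
t: 10.63
eef_pos: [0.5342, -0.212, 0.1005]
orientation: [180.0, 0.1, 153.4]
force: [-1.9, 0.8, 10.5]
gripper_width: 0.17
gripper_force: 59.5
```

{"method": "send_rows", "body": {"steps": [[[0,0,-0.0005],[0,0,0],0],[[0,0,0],[0,0,0],0],[[0,0,0],[0,0,0],0]]}}

```text
t: 10.88
eef_pos: [0.5342, -0.212, 0.1001]
orientation: [180.0, 0.1, 153.4]
force: [-2.2, 1.5, 10.1]
gripper_width: 0.172
gripper_force: 59.6
```

{"method": "send_rows", "body": {"steps": [[[0,0,-0.0005],[0,0,0],0],[[0,0,0],[0,0,0],0],[[0,0,0],[0,0,0],0]]}}

```text
t: 11.13
eef_pos: [0.5342, -0.2119, 0.0996]
orientation: [180.0, 0.1, 153.4]
force: [-2.1, 1.0, 10.8]
gripper_width: 0.171
gripper_force: 59.6
```

{"method": "send_rows", "body": {"steps": [[[0,0,-0.0005],[0,0,0],0],[[0,0,0],[0,0,0],0],[[0,0,0],[0,0,0],0]]}}

```text
t: 11.38
eef_pos: [0.5342, -0.2119, 0.099]
orientation: [180.0, 0.1, 153.4]
force: [-2.2, 1.4, 10.3]
gripper_width: 0.169
gripper_force: 59.6
```

{"method": "send_rows", "body": {"steps": [[[0,0,-0.0005],[0,0,0],0],[[0,0,0],[0,0,0],0],[[0,0,0],[0,0,0],0]]}}

```text
t: 11.63
eef_pos: [0.534, -0.2119, 0.0981]
orientation: [180.0, 0.1, 153.4]
force: [-1.6, 0.0, 6.4]
gripper_width: 0.17
gripper_force: 59.6
```

Run:
```python
from h import *
P=[]
for i in range(6): arm.capture("top"); s=arm.sense(); P.append(np.r_[s["eef_pos"],s["force"]])
print(s["t"],np.mean(P,0).round(4))
```

```text
11.9333 [ 0.5341 -0.2119  0.0981 -1.1221  0.563   7.2957]
```

The force has fallen from about 10.5 N to 7.3 N at a depth of about 8.5–9 mm. The punch has snapped and isn't at its stop, so I'll lift it and take it back.

{"method": "send_rows", "body": {"steps": [[[0,0,0.01],[0,0,0],0],[[0,0,0.02],[0,0,0],0],[[0,0,0.033],[0,0,0],0],[[0,0,0.035],[0,0,0],0],[[0,0,0.035],[0,0,0],0]]}}

```text
t: 12.35
eef_pos: [0.5326, -0.2111, 0.2308]
orientation: [180.0, -0.2, 153.4]
force: [0.7, -0.1, -1.6]
gripper_width: 0.17
gripper_force: 58.9
```

{"method": "send_rows", "body": {"steps": [[[-0.0033,0.036,0],[0,0,0],0],[[-0.0033,0.036,0],[0,0,0],0],[[-0.0033,0.036,0],[0,0,0],0],[[-0.0033,0.036,0],[0,0,0],0],[[-0.0033,0.036,0],[0,0,0],0]]}}

```text
t: 12.77
eef_pos: [0.5162, -0.0301, 0.23]
orientation: [-180.0, -0.1, 153.3]
force: [0.8, 0.1, -1.1]
gripper_width: 0.167
gripper_force: 59.0
```

{"method": "send_rows", "body": {"steps": [[[-0.0033,0.036,0],[0,0,0],0],[[-0.0033,0.036,0],[0,0,0],0],[[-0.0033,0.036,0],[0,0,0],0],[[-0.0033,0.036,0],[0,0,0],0],[[-0.0033,0.036,0],[0,0,0],0]]}}

```text
t: 13.18
eef_pos: [0.4996, 0.15, 0.23]
orientation: [-180.0, -0.1, 153.4]
force: [1.1, -1.0, -1.9]
gripper_width: 0.173
gripper_force: 59.0
```

{"method": "send_rows", "body": {"steps": [[[-0.0033,0.036,0],[0,0,0],0],[[-0.0001,0.0042,0],[0,0,0],0],[[0,0,0],[0,0,0],0],[[0,0,0],[0,0,0],0],[[0,0,0],[0,0,0],0]]}}

```text
t: 13.6
eef_pos: [0.4972, 0.1874, 0.2301]
orientation: [-179.9, -0.0, 153.3]
force: [-0.2, -0.3, -1.6]
gripper_width: 0.17
gripper_force: 59.0
```

Run:
```python
from h import *
P=[]
for i in range(6): arm.capture("top"); s=arm.sense(); P.append(np.r_[s["eef_pos"],s["force"]])
print(s["t"],np.mean(P,0).round(4),s["orientation"])
```

```text
13.9 [ 0.4974  0.1874  0.2303 -0.2477  0.1252 -1.5823] [1.79994883e+02 2.91293741e-03 1.53285032e+02]
```

{"method": "send_rows", "body": {"steps": [[[0,0.001,-0.02],[0,0,0],0],[[0,0,-0.03],[0,0,0],0],[[0,0,-0.025],[0,0,0],0],[[0,0,-0.01],[0,0,0],0],[[0,0,0],[0,0,0],0]]}}

```text
t: 14.32
eef_pos: [0.495, 0.1887, 0.1427]
orientation: [-179.8, -0.3, 153.3]
force: [-0.9, 0.2, -1.7]
gripper_width: 0.166
gripper_force: 59.1
```

{"method": "send_rows", "body": {"steps": [[[0,0,-0.004],[0,0,0],0],[[0,0,-0.004],[0,0,0],0],[[0,0,-0.004],[0,0,0],0],[[0,0,0],[0,0,0],0]]}}

```text
t: 14.65
eef_pos: [0.4977, 0.1896, 0.1336]
orientation: [180.0, 0.0, 153.4]
force: [-0.4, 0.7, -1.7]
gripper_width: 0.17
gripper_force: 59.1
```

{"method": "send_rows", "body": {"steps": [[[0,0,-0.004],[0,0,0],0],[[0,0,0],[0,0,0],0],[[0,0,0],[0,0,0],0]]}}

```text
t: 14.9
eef_pos: [0.4972, 0.1895, 0.1294]
orientation: [180.0, -0.0, 153.4]
force: [0.6, -0.5, -1.9]
gripper_width: 0.17
gripper_force: 59.1
```

{"method": "send_rows", "body": {"steps": [[[0,-0.0005,-0.005],[0,0,0],0],[[0,0,-0.005],[0,0,0],0],[[0,0,-0.005],[0,0,0],0],[[0,0,0],[0,0,0],0]]}}

```text
t: 15.23
eef_pos: [0.4963, 0.1888, 0.1129]
orientation: [-179.9, -0.1, 153.4]
force: [-0.1, 0.5, -2.3]
gripper_width: 0.169
gripper_force: 59.1
```

{"method": "send_rows", "body": {"steps": [[[0,0,-0.004],[0,0,0],0],[[0,0,-0.002],[0,0,0],0],[[0,0,0],[0,0,0],0],[[0,0,0],[0,0,0],0]]}}

```text
t: 15.57
eef_pos: [0.4972, 0.189, 0.1082]
orientation: [-180.0, -0.0, 153.4]
force: [0.2, -0.7, -1.2]
gripper_width: 0.168
gripper_force: 59.1
```

{"method": "send_rows", "body": {"steps": [[[0,0,-0.001],[0,0,0],0],[[0,0,0],[0,0,0],0],[[0,0,0],[0,0,0],0]]}}

```text
t: 15.82
eef_pos: [0.4973, 0.1891, 0.1074]
orientation: [180.0, 0.0, 153.4]
force: [0.5, -0.1, -1.5]
gripper_width: 0.168
gripper_force: 59.1
```

{"method": "send_rows", "body": {"steps": [[[0,0,-0.001],[0,0,0],0],[[0,0,0],[0,0,0],0],[[0,0,0],[0,0,0],0]]}}

```text
t: 16.07
eef_pos: [0.4973, 0.1891, 0.1064]
orientation: [180.0, 0.0, 153.4]
force: [-0.2, 0.3, -1.6]
gripper_width: 0.168
gripper_force: 59.1
```

{"method": "send_rows", "body": {"steps": [[[0,0,-0.0005],[0,0,0],0],[[0,0,0],[0,0,0],0],[[0,0,0],[0,0,0],0]]}}

```text
t: 16.32
eef_pos: [0.4974, 0.1891, 0.1063]
orientation: [180.0, 0.0, 153.4]
force: [-2.0, -0.7, 4.4]
gripper_width: 0.171
gripper_force: 59.4
```

Contact with the stand's top at z 0.1063, the same height and force as at the grasp, so the punch is fully home. I'll open slowly, then rise.

{"method": "send_rows", "body": {"steps": [[[0,0,0],[0,0,0],0.25],[[0,0,0],[0,0,0],0.4],[[0,0,0],[0,0,0],0.6],[[0,0,0],[0,0,0],0.8],[[0,0,0],[0,0,0],0.8]]}}

```text
t: 16.73
eef_pos: [0.4973, 0.189, 0.1057]
orientation: [180.0, -0.0, 153.4]
force: [-0.1, 0.3, -0.4]
gripper_width: 0.795
gripper_force: 0.0
```

{"method": "send_rows", "body": {"steps": [[[0,0,0],[0,0,0],0.8],[[0,0,0.015],[0,0,0],0.8],[[0,0,0.03],[0,0,0],0.8],[[0,0,0.035],[0,0,0],0.8],[[0,0,0.035],[0,0,0],0.8]]}}

```text
t: 17.15
eef_pos: [0.4964, 0.1888, 0.2215]
orientation: [-179.9, -0.1, 153.4]
force: [0.7, -0.2, 0.0]
gripper_width: 0.799
gripper_force: 0.0
```

{"method": "send_rows", "body": {"steps": [[[0,0,0.03],[0,0,0],0.8],[[0,0,0],[0,0,0],0.8],[[0,0,0],[0,0,0],0.8]]}}

```text
t: 17.4
eef_pos: [0.4988, 0.1894, 0.253]
orientation: [179.8, 0.2, 153.4]
force: [-0.4, 0.2, -0.6]
gripper_width: 0.804
gripper_force: 0.0
```

Run:
```python
from h import *
s=wrist("w7"); print(s["t"],s["eef_pos"])
a=cv2.resize(cv2.imread("pics/w7.png")[110:260,150:350],None,fx=2,fy=3)
t=arm.capture("top")["frame"]; o=cv2.imread("pics/top0.png")
f=lambda n:cv2.resize(n[200:266,125:191],(300,300),interpolation=cv2.INTER_CUBIC)
j=lambda n:cv2.resize(n[170:260,200:350],(400,240),interpolation=cv2.INTER_CUBIC)
w=cv2.resize(cv2.imread("pics/w7.png")[120:240,180:340],(400,300),interpolation=cv2.INTER_CUBIC)
top=np.hstack([w,cv2.resize(f(t),(400,300))]); cv2.imwrite("pics/fin.png",np.vstack([top,np.hstack([j(o),j(t)])]))
```

```text
17.4 [0.49882083 0.18943181 0.25297082]
```

View pics/fin.png

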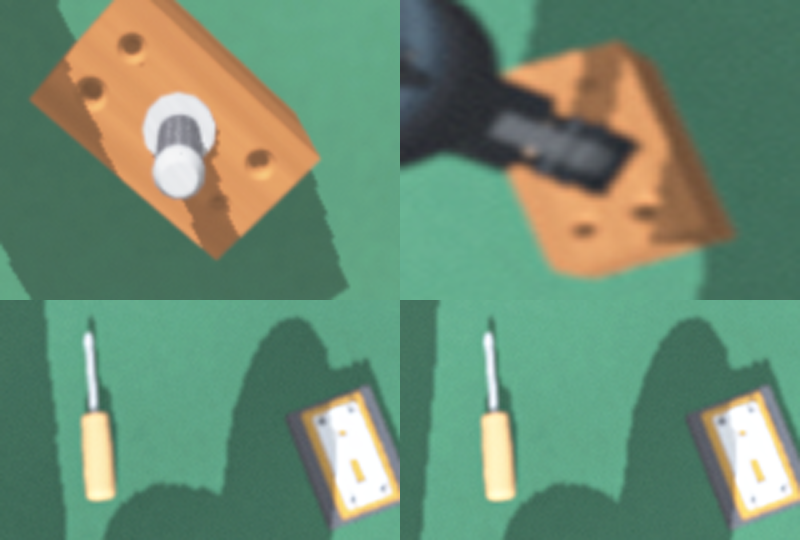

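The picture shows the punch upright in the middle hole with its collar seated, in the top-left panel at about (180,150). The driver and jig haven't moved, and the gripper is clear.

```bash
python3 -c "
from bench import arm
print(arm.sign_off())"
```

```text
the job is handed in; nothing more can be done
None
```

The punch went through the round hole and tripped on the brass: the force fell from about 10.5 N to 7.3 N, short of its end stop. It's back upright and home in the stand's middle hole, released, and the job is handed in at about 17 s.

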